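Stack the soap-rack slats to dry and hold the sill vent open

ROBOT

A 7-joint arm with a two-finger parallel gripper is mounted at the origin on the work surface. World frame = base frame: x ahead of the robot, y to its left, z up, the work surface at z = 0. Lengths are in m, angles in rad, forces in N, time in s.
With the tool pointing down it reaches from about 0.425 to 0.925 m from the base axis. Payload 6.8 kg.
Tool frame: the origin (TCP) lies at the very end of the fingers, on their centre line; the grasp point (between the pads) lies r.pinch_z behind it (r.pinch_z is the distance from the TCP to the grasp point, in m); z points along the fingers, y is the line along which they close (so a half turn about z gives the same grasp; the last joint's range is limited). The gripper opens to 85 mm and grips with 20 to 120 N. Pads are 22 mm wide; open, the fingers measure 114 mm over their backs; the gripper's body (76 mm by 85 mm) begins 54 mm behind the grasp point. The pads swing forward as they close: fully open they stand 13 mm farther back than shut.
Start: joints at [-1.412, 0.477, 0.022, 1.555, -0.011, 1.109, -0.083], TCP at [0.178, 0.651, 0.231] pointing down, gripper open.
Joint ranges: [-2.96, 2.96], [-0.34, 2.1], [-1.41, 1.46], [0.24, 2.44], [-1.37, 4.51], [0.17, 1.92], [-2.96, 2.96]. Speed limits (rad/s): [2.39, 2.39, 3.14, 3.14, 3.14, 3.14, 3.14].

INTERFACE

Orientations are given as a rotation vector (axis times angle).
In Python, from bench import status, grab_frame, camera_model, r gives the robot as it stands. The module is installed in compiled form; this text tells all that it offers.
- The arm moves only by the shell command python3 -m creep 'ROWS' [FORCE]. ROWS is text: rows parted by semicolons, each of 7 numbers parted by spaces: the turn, a rotation vector about the tool's x, y, z in rad, then the shift along the tool's x, y, z in mm, then the opening, from -1 (shut) to 1 (fully open). In form: rx ry rz tx ty tz fingers; .... A call has 1 to 10 rows; each row is the pose to reach, as a shift and turn from the pose commanded when the call began, along the tool's axes at that moment; what a row does not reach only later rows make up. A row lasts 1/8 s, in which the tool goes at most 62.5 mm and 10.7 degrees, less where a joint would pass 70% of its speed; a pose out of reach is approached as far as the arm can. A call with a gripper value outside its range is refused whole. The fingers move at their own pace and stop on an object; FORCE is the grip in N (left out, the last holds). Time passes only in rows, so rows that repeat a pose let the fingers close. It gives the time, the measured TCP pose, the force, the opening and the grip force at its end, in the units of the state.
- status.get_obs(): the state, without advancing time (a new reading comes with each control period).
- grab_frame(name): name is "scene" or "top"; returns (picture, depth): 480x640x3 uint8, red, green, blue; 480x640 float32, m along the optical axis (not along the pixel's ray), 0 where there is no reading.
- camera_model(name): a dict with "K" (3x3 intrinsics, pixels), "rvec" (rotation vector, rad) and "tvec" (3), from world to camera coordinates, as OpenCV has them. Camera axes: x right, y down, z forward; pixel columns grow to the right and rows downward; lengths in m; the calibration is good to about 2 mm. A picture is of the moment at which its call begins. camera_model takes no time and is no camera call.
- r.hand_in(): hands the job in; it is judged then, once.
The state is a dict: "clock": time; "joints": joint angles; "qvel": joint speeds; "tau": joint torques, N m; "tcp_pos": TCP position; "orientation": TCP orientation; "contact_force": force on the tool from outside, world axes, zero at the start; "moment": the same for the moment, N m; "grip_width": finger opening in m; "gripper_force": force on a finger pad.
Only numpy, scipy, OpenCV 4.12 (cv2) and the standard library are available. Lean on these libraries where they do the work, as an engineer would, in place of code of your own. Each camera call takes 0.05 s, during which the arm holds its last target. There are 200 camera calls.

TASK

Help the washed teak slats dry: lay the two loose slats flat across the two that already lie on the orange soap saver, square to them and about centred over them, one on each side of the middle and at least 2 cm of open gap between the two, and leave the lower pair as it lies. Then pull the black tab of the grey sill vent's spring-return shutter out until the shutter's pointer line stands at the red marks, and finish the job still holding the tab there so that the vent stays open. Do not disturb the jar, the amber vial or the cuticle pusher.

Things in the scene. Friction and masses are not known exactly. Their poses are not given: they have to be found in the camera images.
- slat_a_mid (a point): First loose teak slat, a 140 x 22 x 15 mm bar (30 g); this point is its centre, x along its length, z up when flat. Starts flat on the ledge.
- slat_b_mid (a point): Second loose teak slat, a 140 x 22 x 15 mm bar (30 g); this point is its centre, x along its length, z up when flat. Starts flat on the ledge.
- slat_a: The first loose slat itself; origin at the centre of its underside, 7.5 mm below its centre.
- slat_b: The second loose slat itself; origin at the centre of its underside, 7.5 mm below its centre.
- low_a_mid (a point): Lower slat already on the saver (loose too, leave it), on the saver's +y side: a teak slat, a 140 x 22 x 15 mm bar (30 g); this point is its centre, x along its length, z up when flat.
- low_b_mid (a point): Lower slat already on the saver (loose too, leave it), on the saver's -y side: a teak slat, a 140 x 22 x 15 mm bar (30 g); this point is its centre, x along its length, z up when flat.
- saver: Orange plastic soap saver stuck down by four suction cups, 130 x 110 mm, ridges on top reaching 18 mm above the ledge. Origin under its centre at ledge height; z up. The two lower slats lie along its x, centred about 35 mm either side of the middle (at y = +35 and -35 mm), tops 33 mm above the ledge. The upper slats belong along its y, on top of the lower pair: their centres then stand 40.5 mm above the ledge.
- vent: Grey sill ventilator fixed to the ledge, housing 220 x 104 mm, its deck 28 mm above the ledge, with an aluminium rail 12 mm wide along each long side, 34 mm high. Origin under its centre at ledge height; z up. Its white shutter slides along its x; pulling it open moves it towards -x (roughly towards the robot).
- tab_mid (a point): Centre of the upright black pull tab on the shutter: 12 mm thick along the vent's x, 36 mm wide along its y, 42 mm high (from 32 to 74 mm above the ledge, this point at 53 mm). The shutter plate beneath it is 100 x 72 mm with its top 32 mm above the ledge; a dark pointer line runs across the plate to either side of the tab, level with the tab's centre.
- shutter (a joint): Opening of the shutter in m: 0 shut, grows as the tab is pulled to the vent's -x, stop at 0.09. A spring draws it shut: about 4 N when shut, rising by 1.3 N per cm; it snaps shut if let go.
- mark: Two red marker clips, one on either rail, each 10 mm long along the vent's x, clipped 4 to 7 cm of travel out from shut. Origin midway between the two clips at rail height (34 mm above the ledge), same axes as the vent; the shutter is at the mark when the tab's centre has the same x as this origin in the vent's axes.
- jar: Blue plastic twist-cap jar, 56 mm across, 55 mm high, standing; bystander. Origin under its centre.
- vial: Closed amber glass vial with black cap, 28 mm across, 55 mm high, standing; bystander. Origin under its centre.
- pusher: Stainless cuticle pusher, 118 mm long along its x, 6 mm high, lying flat; bystander. Origin at its underside near the middle.
Things that resemble listed ones, but are neither listed nor needed, are in the scene too. What is shaped like the slat_a but pink or white is not meant.

How it is judged:
On the way, in this order (a step that is already met when the one before it is completed fails the run):
1. both loose slats lie released crosswise on the lower pair (z of slat_a_mid in the frame of saver between 0.0365 and 0.0445 m and y of slat_a_mid in the frame of saver between -0.028 and 0.028 m and x of slat_a_mid in the frame of saver between -0.062 and 0.062 m and angle between the x axis of each of slat_a_mid, slat_b_mid and the y axis of saver, either way round below 0.22 rad and angle between each of slat_a_mid, slat_b_mid's own z axis and vertical below 0.08 rad and contact force between the fingers and slat_a below 0.1 N and linear speed of each of slat_a, slat_b below 0.02 m/s and z of slat_b_mid in the frame of saver between 0.0365 and 0.0445 m and y of slat_b_mid in the frame of saver between -0.028 and 0.028 m and x of slat_b_mid in the frame of saver between -0.062 and 0.062 m and contact force between the fingers and slat_b below 0.1 N and z of low_a_mid in the frame of saver between 0.0225 and 0.0285 m and y of low_a_mid in the frame of saver between 0.02 and 0.05 m and x of low_a_mid in the frame of saver between -0.025 and 0.025 m and angle between the x axis of each of low_a_mid, low_b_mid and the x axis of saver, either way round below 0.22 rad and z of low_b_mid in the frame of saver between 0.0225 and 0.0285 m and y of low_b_mid in the frame of saver between -0.05 and -0.02 m and x of low_b_mid in the frame of saver between -0.025 and 0.025 m and horizontal distance between slat_a_mid and slat_b_mid above 0.04 m and ((x of slat_a_mid in the frame of saver above 0.012 m and x of slat_b_mid in the frame of saver below -0.012 m) or (x of slat_a_mid in the frame of saver below -0.012 m and x of slat_b_mid in the frame of saver above 0.012 m))), for 0.2 s.
2. the gripped shutter is kept at the red marks (x of tab_mid in the frame of mark between -0.006 and 0.006 m and velocity of joint shutter between -0.01 and 0.01 m/s and contact force between the fingers and shutter above 3 N), for 0.5 s.
At the end, for the whole second after the job is handed in: Upper slats flat, released on the lower pair, within 0.22 rad of square to the saver, within 28 mm (its y) and 62 mm (x) of its middle, either side of it, over 40 mm apart; lower pair in place. Tab within 6 mm of the red marks along the vent, at rest, held by the fingers with over 3 N (all of step 1 and all of step 2); the arm keeps its last pose, push and grip.
It fails at once if the jar is shoved or knocked over (distance of jar from where it was at the start of the episode above 0.025 m or angle between jar's own z axis and vertical above 0.5 rad).
It fails at once if the vial is shoved or knocked over (distance of vial from where it was at the start of the episode above 0.025 m or angle between vial's own z axis and vertical above 0.5 rad).
It fails at once if the pusher is shoved or knocked over (distance of pusher from where it was at the start of the episode above 0.025 m or angle between pusher's own z axis and vertical above 0.5 rad).
It also fails if it takes over 64 s, if anything falls off the work surface, if the arm or the gripper's body presses on something with over 40 N, if the wrist force passes 120 N, or if a joint passes its speed limit or range.

## Working session

There is one attempt and no reset: what is moved stays moved. The work goes in short steps, Python scripts to look and compute and a shell command to move; the robot and the scene stay as the last step left them, time stands still between calls to the robot, and variables do not carry over. Pictures are saved under pics/ and viewed, at most 10 in all, crops included, and the job is handed in when it is done.

```bash
mkdir -p pics; cat > h.py <<'E'
import numpy as np, cv2
from bench import status, grab_frame, camera_model, r
from scipy.spatial.transform import Rotation as R
def cam(n):
    m=camera_model(n); return np.array(m["K"]),R.from_rotvec(np.ravel(m["rvec"])).as_matrix(),np.ravel(m["tvec"])
def ray(n,uv,z):
    K,Rm,t=cam(n); uv=np.atleast_2d(uv).astype(float)
    d=np.c_[uv,np.ones(len(uv))]@np.linalg.inv(K).T@Rm; c=-Rm.T@t
    return c+d*((z-c[2])/d[:,2])[:,None]
def cloud(n,dep):
    K,Rm,t=cam(n); v,u=np.mgrid[:480,:640]
    p=np.stack([(u-K[0,2])/K[0,0]*dep,(v-K[1,2])/K[1,1]*dep,dep],-1)
    return (p-t)@Rm
def save(n,f):
    a,d=grab_frame(n); cv2.imwrite(f,a[:,:,::-1]); return a,d
E
python3 - <<'E'
from h import *
for n in("scene","top"):
    a,d=save(n,f"pics/{n}0.png"); np.savez(f"{n}0.npz",a=a,d=d)
    K,Rm,t=cam(n); print(n,-Rm.T@t,Rm[2],(d>0).mean())
o=status.get_obs(); print(o); print(r.pinch_z); print(R.from_rotvec(o["orientation"]).as_matrix())
E
```

```text
scene [ 1.27792695 -0.55496473  0.89528323] [-0.61130571  0.37803717 -0.69526486] 0.996025390625
top [ 0.41277567 -0.10112176  1.10265416] [ 0.13509457  0.00664436 -0.99081043] 0.9960481770833334
{'clock': 0.1, 'joints': array([-1.41210914,  0.47770026,  0.02233982,  1.55633446, -0.01149653,
        1.10930942, -0.08309526]), 'qvel': array([-0.00048238, -0.00029773, -0.00055849, -0.00417355, -0.00074418,
       -0.00092692,  0.00172346]), 'tau': array([ 4.01421436e-03, -5.97758174e+01,  1.61350630e+00, -2.81955510e+01,
        1.28796342e-02,  4.92248786e-03,  1.80500956e-05]), 'tcp_pos': array([0.17782294, 0.65060893, 0.23044206]), 'orientation': array([-4.17768380e-01, -3.11359216e+00,  2.54527894e-03]), 'contact_force': array([-0.11960299,  0.60563409, -0.15571473]), 'moment': array([ 0.01142015, -0.01253164,  0.04011434]), 'gripper_force': 0.0, 'grip_width': 0.08558110292995262}
0.0187
[[-9.64630547e-01  2.63605407e-01 -3.11932627e-04]
 [ 2.63605565e-01  9.64629239e-01 -1.59309206e-03]
 [-1.19048348e-04 -1.61897244e-03 -9.99998682e-01]]
```

View pics/scene0.png

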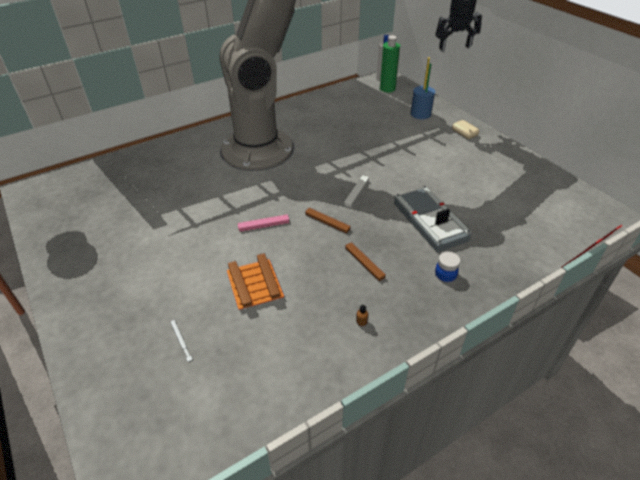

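View pics/top0.png

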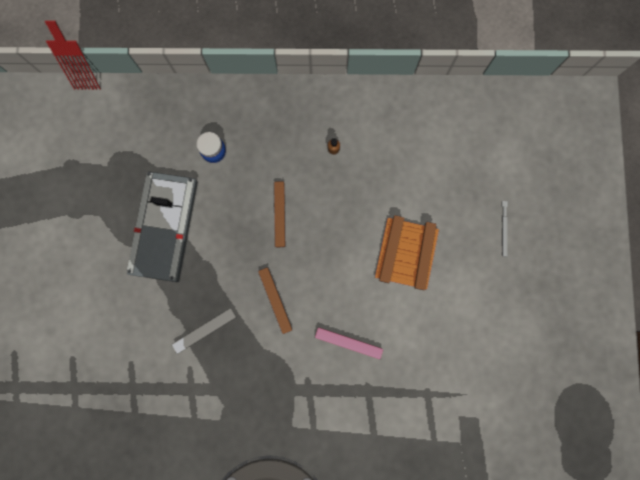

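The top view shows the loose slats at about (280,213) and (275,300), and the saver with its lower pair at (407,253). The vent is at (162,227) with the tab near (162,202) and red clips near (138,230) and (181,236). The jar is at (210,145), the vial at (333,145) and the pusher at (504,228).

```bash
python3 - <<'E'
from h import *
for n in("top","scene"):
    z=np.load(n+"0.npz");a,d=z["a"],z["d"];P=cloud(n,d);h=cv2.cvtColor(a,cv2.COLOR_RGB2HSV);H,S,V=[h[:,:,i].astype(int) for i in range(3)]
    def comps(name,m,zz,amin=60):
        m=m.astype(np.uint8)
        N,L,st,ce=cv2.connectedComponentsWithStats(m)
        for i in range(1,N):
            if st[i,4]<amin: continue
            v,u=np.nonzero(L==i); q=ray(n,np.c_[u,v],zz)[:,:2].astype(np.float32)
            (c,s,an)=cv2.minAreaRect(q); an=an if s[0]>s[1] else an+90
            print(n,name,ce[i].round(0),st[i,4],"c",np.round(c,4),"s",np.round(s,3),"ang",round((an+90)%180-90,1),"med",P[v,u].round(3).mean(0).round(4), "depthz",np.percentile(P[v,u,2],[10,50,90]).round(4))
    flat=(P[:,:,0]>.2)&(P[:,:,0]<.95)
    brown=(H<15)&(S>110)&flat
    comps("slat",brown&(P[:,:,2]>.008)&(P[:,:,2]<.0215),.015)
    comps("low",brown&(P[:,:,2]>.027)&(P[:,:,2]<.045),.033)
    comps("orange",brown&(V>150)&(P[:,:,2]>.010)&(P[:,:,2]<.026),.018)
    comps("red",((H<6)|(H>174))&(S>150)&(P[:,:,2]>.025)&(P[:,:,2]<.06)&(P[:,:,1]>.05)&flat,.036,3)
    box=flat&(P[:,:,1]>.05)&(P[:,:,1]<.35)
    comps("vent",box&(P[:,:,2]>.022)&(P[:,:,2]<.04),.034,300)
    comps("tab",box&(P[:,:,2]>.066)&(P[:,:,2]<.085)&(V<70),.074,10)
E
```

```text
top slat [279. 215.] 594 c [ 0.6112 -0.0082] s [0.137 0.019] ang 1.2 med [ 0.6092 -0.0076  0.0161] depthz [0.0134 0.0161 0.0186]
top slat [383. 247.] 274 c [ 0.5425 -0.2255] s [0.01  0.129] ang -13.0 med [ 0.5431 -0.2257  0.0156] depthz [0.0127 0.0154 0.0183]
top slat [407. 254.] 1366 c [ 0.5307 -0.2767] s [0.05  0.129] ang -12.5 med [ 0.5294 -0.2754  0.0159] depthz [0.0127 0.0158 0.0196]
top slat [432. 254.] 141 c [ 0.5205 -0.326 ] s [0.006 0.128] ang -10.5 med [ 0.5288 -0.3268  0.0148] depthz [0.0117 0.0147 0.0177]
top slat [275. 300.] 645 c [ 0.4312 -0.002 ] s [0.137 0.02 ] ang 22.7 med [ 0.431  -0.0022  0.016 ] depthz [0.0135 0.0161 0.0186]
top low [333. 147.] 69 c [ 0.753  -0.1209] s [0.021 0.024] ang -82.2 med [ 0.7512 -0.1204  0.0353] depthz [0.0308 0.0352 0.0388]
top low [391. 249.] 724 c [ 0.5381 -0.2396] s [0.023 0.138] ang -13.3 med [ 0.5372 -0.2395  0.0338] depthz [0.0312 0.0338 0.0366]
top low [425. 256.] 744 c [ 0.5246 -0.3082] s [0.023 0.138] ang -10.5 med [ 0.5234 -0.3081  0.0336] depthz [0.0308 0.0338 0.0362]
top orange [384. 243.] 94 c [ 0.5478 -0.2262] s [0.005 0.1
[... 2218 characters left out ...]
 ang -11.3 med [ 0.5312 -0.3282  0.0141] depthz [0.0115 0.0137 0.0163]
scene red [441. 204.] 5 c [0.5728 0.2786] s [0.006 0.004] ang 57.2 med [0.5756 0.2762 0.0386] depthz [0.0372 0.0382 0.0403]
scene red [414. 212.] 9 c [0.5612 0.1941] s [0.008 0.009] ang -40.1 med [0.5626 0.1924 0.0382] depthz [0.0369 0.0382 0.0392]
scene vent [432. 216.] 2042 c [0.5904 0.2285] s [0.115 0.227] ang -7.9 med [0.5932 0.2273 0.0305] depthz [0.0258 0.0306 0.035 ]
scene vent [525. 308.] 341 c [0.9431 0.1977] s [0.009 0.311] ang -89.7 med [0.942  0.1943 0.031 ] depthz [0.0239 0.0308 0.0383]
scene tab [443. 212.] 57 c [0.6338 0.2237] s [0.039 0.015] ang 82.6 med [0.6317 0.2254 0.0718] depthz [0.0677 0.0722 0.0753]
```

```bash
cat >> h.py <<'E'
def go(x,y,z,close):
    o=status.get_obs(); M=R.from_rotvec(o["orientation"]); c=np.radians(close)
    best=None
    for k in(0,np.pi):
        ty=np.array([np.cos(c+k),np.sin(c+k),0]); tz=np.array([0,0,-1.]); tx=np.cross(ty,tz)
        rv=(M.inv()*R.from_matrix(np.c_[tx,ty,tz])).as_rotvec()
        if best is None or np.linalg.norm(rv)<np.linalg.norm(best): best=rv
    t=M.inv().apply(np.array([x,y,z])-o["tcp_pos"])*1000
    print("t",o["clock"],"tcp",o["tcp_pos"].round(4),"w",round(o["grip_width"],4),"gf",round(o["gripper_force"],1),"j",o["joints"].round(2)); print("ROW",best.round(3),t.round(1))
E
python3 -c "
from h import *
go(.6145,-.011,.12,91.5)"
```

```text
t 0.1 tcp [0.1778 0.6506 0.2304] w 0.0856 gf 0.0 j [-1.41  0.48  0.02  1.56 -0.01  1.11 -0.08]
ROW [-0.002 -0.    -0.293] [-595.6 -522.9  111.4]
```

```bash
python3 -m creep '0 0 -0.293 -595.6 -522.9 60 0;0 0 -0.293 -595.6 -522.9 60 0;0 0 -0.293 -595.6 -522.9 60 0;0 0 -0.293 -595.6 -522.9 60 0;0 0 -0.293 -595.6 -522.9 60 0;0 0 -0.293 -595.6 -522.9 60 0;0 0 -0.293 -595.6 -522.9 60 0;0 0 -0.293 -595.6 -522.9 60 0;0 0 -0.293 -595.6 -522.9 60 0;0 0 -0.293 -595.6 -522.9 60 0' 40
python3 -c "
from h import *
go(.6145,-.011,.06,91.5)"
```

```text
clock: 1.35
tcp_pos: [0.522, 0.1293, 0.1839]
orientation: [0.042, -3.141, -0.0]
contact_force: [0.9, 0.6, -0.6]
grip_width: 0.0424
gripper_force: 0.0
t 1.35 tcp [0.522  0.1293 0.1839] w 0.0424 gf 0.0 j [-0.53  0.31  0.2   1.94 -0.08  0.9   1.31]
ROW [ 0. -0.  0.] [ -88.7 -142.7  123.9]
```

```bash
python3 -m creep '0 0 0 -88.7 -142.7 80 0;0 0 0 -88.7 -142.7 100 0;0 0 0 -88.7 -142.7 124 0;0 0 0 -88.7 -142.7 124 0;0 0 0 -88.7 -142.7 124 0;0 0 0 -88.7 -142.7 124 0'
python3 - <<'E'
from h import *
go(.6145,-.011,.005,91.5)
o=status.get_obs(); p=o["tcp_pos"]; Y=R.from_rotvec(o["orientation"]).as_matrix()[:,1]
for n in("top","scene"):
    a,d=save(n,f"{n}1.png"); K,Rm,t=cam(n); P=cloud(n,d)
    q=K@(Rm@p+t); u,v=(q[:2]/q[2]).astype(int); print(n,u,v)
    a=a.copy(); cv2.circle(a,(u,v),1,(0,255,0),-1)
    c=a[v-50:v+50,u-65:u+65]; cv2.imwrite(f"c{n}.png",cv2.resize(c[:,:,::-1],None,fx=6,fy=6,interpolation=1)[:,:390*2])
cv2.imwrite("pics/p1.png",cv2.resize(np.vstack([cv2.imread("ctop.png"),cv2.imread("cscene.png")]),(390,600)))
E
```

```text
clock: 2.1
tcp_pos: [0.614, -0.0072, 0.0613]
orientation: [-0.044, 3.14, 0.002]
contact_force: [1.1, -0.3, -0.5]
grip_width: 0.0424
gripper_force: 0.0
t 2.1 tcp [ 0.614  -0.0072  0.0613] w 0.0424 gf 0.0 j [-0.24  0.59  0.2   1.85 -0.17  0.72  1.66]
ROW [0.001 0.001 0.002] [-0.3 -3.9 56.3]
top 277 208
scene 366 244
```

View pics/p1.png

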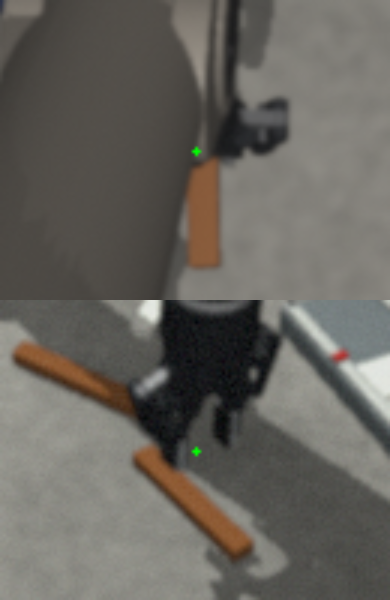

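The scene crop shows the open fingertips about 3 px right of and below the projected TCP, straddling slat A. The 5 mm disagreement between the cameras is within what the grasp tolerates.

```bash
python3 -m creep '0 0 0 0 0 30 0.4;0 0 0 0 0 54 0.4;0 0 0 0 0 55 0.4;0 0 0 0 0 55 0.4;0 0 0 0 0 55 -1;0 0 0 0 0 55 -1;0 0 0 0 0 55 -1;0 0 0 0 0 55 -1;0 0 0 0 0 55 -1' 40
python3 -c "
from h import *
go(.6145,-.011,.12,91.5)"
```

```text
clock: 3.32
tcp_pos: [0.6145, -0.0092, 0.0061]
orientation: [-0.041, 3.14, 0.0]
contact_force: [-0.2, -0.4, 6.0]
grip_width: 0.0208
gripper_force: 40.2
t 3.325 tcp [ 0.6145 -0.0092  0.0061] w 0.0208 gf 40.2 j [-0.22  0.67  0.18  1.86 -0.19  0.63  1.68]
ROW [ 0.     0.001 -0.   ] [  -0.2   -1.7 -113.9]
```

```bash
python3 -m creep '0 0 0 0 0 -60 -1;0 0 0.18 0 -10 -115 -1;0 0 0.36 10 -60 -115 -1;0 0 0.54 20 -110 -115 -1;0 0 0.72 30 -160 -115 -1;0 0 0.9 40 -200 -115 -1;0 0 1.08 50 -240 -115 -1;0 0 1.26 55.3 -270.6 -115 -1;0 0 1.44 55.3 -270.6 -115 -1;0 0 1.62 55.3 -270.6 -115 -1'
python3 -c "
from h import *
go(.5663,-.2829,.06,-12)"
```

```text
clock: 4.58
tcp_pos: [0.5652, -0.2818, 0.1202]
orientation: [-2.255, -2.188, -0.0]
contact_force: [0.4, 0.2, 0.3]
grip_width: 0.0206
gripper_force: 39.5
t 4.575 tcp [ 0.5652 -0.2818  0.1202] w 0.0206 gf 39.5 j [-0.11  0.61  0.67  1.79 -0.47  0.9   0.74]
ROW [ 0.    -0.     0.179] [-1.1  1.2 60.2]
```

```bash
python3 -m creep '0 0 0.18 -1 1 30 -1;0 0 0.18 -1 1 60 -1;0 0 0.18 -1 1 72 -1;0 0 0.18 -1 1 77 -1;0 0 0.18 -1 1 79 -1;0 0 0.18 -1 1 79.5 -1;0 0 0.18 -1 1 79.5 -1'
python3 -c "
from h import *
go(.5663,-.2829,.04,-12); print(status.get_obs()['contact_force'])"
```

```text
clock: 5.45
tcp_pos: [0.5669, -0.2825, 0.0413]
orientation: [2.434, 1.984, 0.001]
contact_force: [-1.4, 0.6, 0.5]
grip_width: 0.0208
gripper_force: 39.4
t 5.45 tcp [ 0.5669 -0.2825  0.0413] w 0.0208 gf 39.4 j [-0.08  0.73  0.63  1.83 -0.59  0.78  0.66]
ROW [0.001 0.    0.006] [-0.5 -0.5  1.3]
[-1.39240185  0.55374602  0.47325396]
```

```bash
python3 -m creep '0 0 0 0 0 1 -1;0 0 0 0 0 1.5 -1;0 0 0 0 0 1.5 -0.3;0 0 0 0 0 1.5 -0.3;0 0 0 0 0 1.5 -0.3;0 0 0 0 0 1.5 -0.3;0 0 0 0 0 -15 -0.3;0 0 0 0 0 -70 -0.3;0 0 0 0 0 -80 -0.3;0 0 0 0 0 -80 -0.3'
python3 -c "
from h import *
go(.433,-.004,.12,112.7)"
```

```text
clock: 6.7
tcp_pos: [0.5671, -0.2825, 0.122]
orientation: [2.434, 1.984, 0.002]
contact_force: [-0.6, -0.2, 0.7]
grip_width: 0.0301
gripper_force: 0.0
t 6.7 tcp [ 0.5671 -0.2825  0.122 ] w 0.0301 gf 0.0 j [-0.14  0.63  0.71  1.79 -0.51  0.91  0.6 ]
ROW [ 0.002 -0.001  0.972] [ 245.7 -187.5    1.6]
```

```bash
python3 -m creep '0 0 0.1 40 -30 0 0.4;0 0 0.3 80 -60 0 0.4;0 0 0.45 120 -95 0 0.4;0 0 0.6 160 -125 0 0.4;0 0 0.8 205 -155 0 0.4;0 0 0.972 245.7 -187.5 0 0.4;0 0 0.972 245.7 -187.5 0 0.4;0 0 0.972 245.7 -187.5 0 0.4;0 0 0.972 245.7 -187.5 20 0.4;0 0 0.972 245.7 -187.5 40 0.4'
python3 - <<'E'
from h import *
go(.433,-.004,.005,112.7)
for n in("top","scene"):
    a,d=save(n,f"{n}2.png")
    c=a[190:330,240:450] if n=="top" else a[190:330,210:420]
    cv2.imwrite(f"c{n}.png",cv2.resize(c[:,:,::-1],(450,300),interpolation=1))
    P=cloud(n,d);h=cv2.cvtColor(a,cv2.COLOR_RGB2HSV)
    m=((h[:,:,0]<15)&(h[:,:,1]>110)&(P[:,:,2]>.042)&(P[:,:,2]<.056)&(P[:,:,1]<-.15)&(P[:,:,0]<.68)&(P[:,:,0]>.4)).astype(np.uint8)
    v,u=np.nonzero(m); print(n,len(v),cv2.minAreaRect(ray(n,np.c_[u,v],.048)[:,:2].astype(np.float32)))
cv2.imwrite("pics/p2.png",np.vstack([cv2.imread("ctop.png"),cv2.imread("cscene.png")]))
E
```

```text
clock: 7.95
tcp_pos: [0.4332, -0.0058, 0.0802]
orientation: [3.081, 0.614, 0.002]
contact_force: [0.0, 0.5, 0.2]
grip_width: 0.0596
gripper_force: 0.0
t 7.95 tcp [ 0.4332 -0.0058  0.0802] w 0.0596 gf 0.0 j [-0.93  0.52  1.02  2.29 -0.72  0.7  -0.56]
ROW [ 0.001 -0.001 -0.003] [ 0.5 -1.8 75.2]
top 736 ((0.5660818815231323, -0.2773638069629669), (0.13689403235912323, 0.02297908067703247), 78.97880554199219)
scene 476 ((0.5721762180328369, -0.2816614806652069), (0.13604789972305298, 0.02780305966734886), 79.28382873535156)
```

View pics/p2.png

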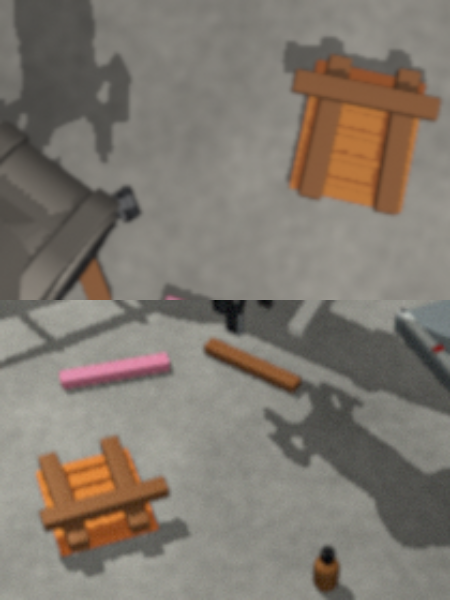

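Slat A lies crosswise on the far end of the lower pair, which has not moved: crop (365,95) in the top view, (105,503) in the scene view. The gripper hovers over slat B.

```bash
python3 -m creep '0 0 0 0 0 30 0.4;0 0 0 0 0 60 0.4;0 0 0 0 0 75 0.4;0 0 0 0 0 75 0.4;0 0 0 0 0 75 -1;0 0 0 0 0 75 -1;0 0 0 0 0 75 -1;0 0 0 0 0 75 -1;0 0 0 0 0 75 -1'
python3 -c "
from h import *
go(.5017,-.2691,.12,-12)"
```

```text
clock: 9.18
tcp_pos: [0.433, -0.0039, 0.0065]
orientation: [-3.08, -0.617, -0.003]
contact_force: [-1.1, -1.7, 7.6]
grip_width: 0.0206
gripper_force: 39.0
t 9.175 tcp [ 0.433  -0.0039  0.0065] w 0.0206 gf 39.0 j [-0.75  0.63  0.78  2.31 -0.93  0.54 -0.4 ]
ROW [ 0.001 -0.001 -0.966] [ -38.7  271.2 -113.5]
```

```bash
python3 -m creep '0 0 0 0 0 -60 -1;0 0 0 0 0 -115 -1;0 0 -0.16 -8 45 -115 -1;0 0 -0.33 -15 90 -115 -1;0 0 -0.5 -22 140 -115 -1;0 0 -0.66 -30 190 -115 -1;0 0 -0.82 -36 240 -115 -1;0 0 -0.966 -41.2 270.2 -115 -1;0 0 -0.966 -41.2 270.2 -115 -1;0 0 -0.966 -41.2 270.2 -115 -1'
python3 -c "
from h import *
go(.499,-.269,.0415,-12)"
```

```text
clock: 10.42
tcp_pos: [0.4982, -0.2681, 0.1206]
orientation: [-2.441, -1.976, -0.0]
contact_force: [0.5, 0.5, -0.5]
grip_width: 0.0203
gripper_force: 40.0
t 10.425 tcp [ 0.4982 -0.2681  0.1206] w 0.0203 gf 40.0 j [-0.15  0.52  0.71  1.95 -0.46  0.83  0.6 ]
ROW [-0.001 -0.001 -0.001] [-0.7  1.  79.1]
```

```bash
python3 -m creep '0 0 0 0 0 40 -1;0 0 0 0 0 70 -1;0 0 0 0 0 78 -1;0 0 0 0 0 80 -1;0 0 0 0 0 80.5 -1;0 0 0 0 0 81 -1;0 0 0 0 0 81 -1'
python3 -m creep '0 0 0 0 0 0 -0.3;0 0 0 0 0 0 -0.3;0 0 0 0 0 0 -0.3;0 0 0 0 0 0 -0.3;0 0 0 0 0 -15 -0.3;0 0 0 0 0 -70 -0.3;0 0 0 0 0 -120 -0.3;0 0 0 0 0 -120 -0.3;0 0 0 0 0 -120 -0.3'
python3 -c "
from h import *
go(.655,.225,.13,-8.3)"
```

```text
clock: 11.3
tcp_pos: [0.4989, -0.2691, 0.0402]
orientation: [2.441, 1.977, 0.001]
contact_force: [0.5, 0.3, -0.9]
grip_width: 0.0206
gripper_force: 40.0
clock: 12.42
tcp_pos: [0.4985, -0.2687, 0.1601]
orientation: [2.441, 1.978, 0.001]
contact_force: [-0.2, -0.1, -0.9]
grip_width: 0.0301
gripper_force: 0.0
t 12.425 tcp [ 0.4985 -0.2687  0.1601] w 0.0301 gf 0.0 j [-0.19  0.47  0.76  1.93 -0.41  0.9   0.57]
ROW [ 0.001 -0.001 -0.064] [515.4  50.7  30.4]
```

```bash
python3 -m creep '0 0 -0.064 511.4 24.6 0 0.1;0 0 -0.064 511.4 24.6 0 0.1;0 0 -0.064 511.4 24.6 0 0.1;0 0 -0.064 511.4 24.6 0 0.1;0 0 -0.064 511.4 24.6 0 0.1;0 0 -0.064 511.4 24.6 0 0.1;0 0 -0.064 511.4 24.6 0 0.1;0 0 -0.064 511.4 24.6 0 0.1;0 0 -0.064 511.4 24.6 0 0.1;0 0 -0.064 511.4 24.6 0 0.1'
python3 -m creep '0 0 0 0 0 0 0.1;0 0 0 0 0 0 0.1'
python3 - <<'E'
from h import *
go(.629,.2265,.1,-8.3)
for n in("top","scene"):
    a,d=save(n,f"{n}3.png")
    c=a[200:300,360:460] if n=="top" else a[140:260,370:490]
    cv2.imwrite(f"c{n}.png",cv2.resize(c[:,:,::-1],(400,400) ,interpolation=1))
    P=cloud(n,d);h=cv2.cvtColor(a,cv2.COLOR_RGB2HSV)
    m=((h[:,:,0]<15)&(h[:,:,1]>110)&(P[:,:,2]>.042)&(P[:,:,2]<.056)&(P[:,:,1]<-.15)&(P[:,:,0]<.68)&(P[:,:,0]>.4)).astype(np.uint8)
    N,L,st,ce=cv2.connectedComponentsWithStats(m)
    for i in range(1,N):
      if st[i,4]>60:
        v,u=np.nonzero(L==i); print(n,len(v),cv2.minAreaRect(ray(n,np.c_[u,v],.048)[:,:2].astype(np.float32)),np.median(P[v,u,2]))
cv2.imwrite("pics/p3.png",np.hstack([cv2.imread("ctop.png"),cv2.imread("cscene.png")]))
E
```

```text
clock: 13.68
tcp_pos: [0.6279, 0.2264, 0.1581]
orientation: [-2.375, -2.056, 0.004]
contact_force: [0.3, -0.8, 0.0]
grip_width: 0.0467
gripper_force: 0.0
clock: 13.92
tcp_pos: [0.6287, 0.2238, 0.1598]
orientation: [2.38, 2.051, -0.001]
contact_force: [1.3, -0.2, 0.6]
grip_width: 0.0472
gripper_force: 0.0
t 13.925 tcp [0.6287 0.2238 0.1598] w 0.0472 gf 0.0 j [-0.9   0.62  0.69  1.67 -0.45  1.01 -0.21]
ROW [-0.     0.    -0.003] [ 2.7 -0.1 59.8]
top 729 ((0.5662602186203003, -0.2773219645023346), (0.136956587433815, 0.02311336249113083), 78.21967315673828) 0.048745725247878346
top 741 ((0.4978763461112976, -0.26808279752731323), (0.1364748179912567, 0.02260170504450798), 77.90733337402344) 0.048962732967617814
scene 398 ((0.503502368927002, -0.2721242904663086), (0.13554911315441132, 0.0291897039860487), 76.19452667236328) 0.0471124526257592
scene 486 ((0.5721878409385681, -0.2816658914089203), (0.1360020786523819, 0.027288002893328667), 78.9568862915039) 0.04716831051166252
```

View pics/p3.png

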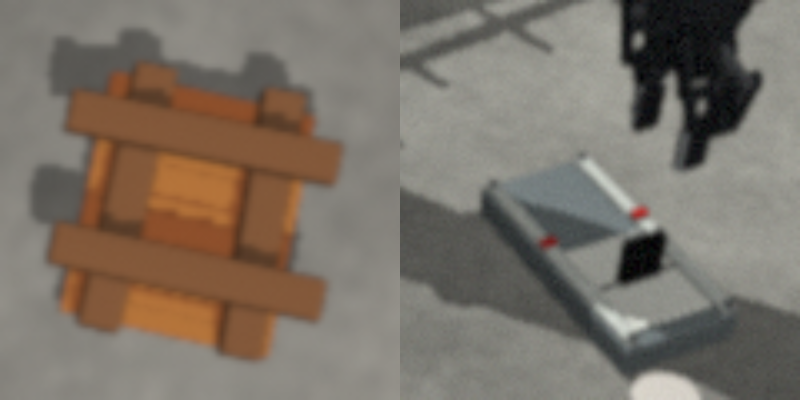

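Both upper slats lie flat and square, 69 mm apart, over an undisturbed lower pair. The scene crop shows the tab at (640,257) and the red clips at (548,242) and (638,213), with the gripper hovering above.

```bash
python3 -m creep '0 0 0 0 0 50 0.1;0 0 0 0 0 80 0.1;0 0 0 0 0 105 0.1;0 0 0 0 0 118 0.1;0 0 0 0 0 118 0.1;0 0 0 0 0 118 -1;0 0 0 0 0 118 -1;0 0 0 0 0 118 -1;0 0 0 0 0 118 -1;0 0 0 0 0 118 -1' 60
python3 -c "
from h import *
go(.629,.2265,.042,-8.3);print(status.get_obs()['contact_force'])"
```

```text
clock: 15.28
tcp_pos: [0.6273, 0.2267, 0.0429]
orientation: [-2.374, -2.054, 0.002]
contact_force: [-8.5, -0.4, 8.2]
grip_width: 0.0111
gripper_force: 59.4
t 15.275 tcp [0.6273 0.2267 0.0429] w 0.0111 gf 59.4 j [-0.84  0.76  0.59  1.73 -0.55  0.82 -0.13]
ROW [-0.003 -0.001  0.001] [0.  1.8 0.9]
[-8.46946245 -0.43550582  8.19959093]
```

```bash
python3 -m creep '0 0 0 0 -6 0 -1;0 0 0 0 -12 0 -1;0 0 0 0 -19 0 -1;0 0 0 0 -26 0 -1;0 0 0 0 -33 0 -1;0 0 0 0 -40 0 -1;0 0 0 0 -47 0 -1;0 0 0 0 -53 0 -1;0 0 0 0 -59 0 -1;0 0 0 0 -59 0 -1'
python3 -m creep '0 0 0 0 0 0 -1;0 0 0 0 0 0 -1'
python3 - <<'E'
from h import *
go(.629,.2265,.042,-8.3);print(status.get_obs()['contact_force'])
for n in("top","scene"):
    a,d=save(n,f"{n}4.png"); np.savez(f"{n}4.npz",a=a,d=d)
    c=a[170:290,120:210] if n=="top" else a[180:255,385:480]
    cv2.imwrite(f"c{n}.png",cv2.resize(c[:,:,::-1],(400,533) if n=="top" else (400,316),interpolation=cv2.INTER_CUBIC))
A=cv2.imread("ctop.png");B=cv2.imread("cscene.png");B=np.vstack([B,np.zeros((533-316,400,3),np.uint8)])
cv2.imwrite("pics/p4.png",np.hstack([A,B]))
E
```

```text
clock: 16.52
tcp_pos: [0.5737, 0.2344, 0.0429]
orientation: [2.373, 2.051, 0.009]
contact_force: [10.4, -1.1, -4.1]
grip_width: 0.0112
gripper_force: 58.8
clock: 16.77
tcp_pos: [0.5741, 0.2343, 0.0429]
orientation: [2.374, 2.05, 0.01]
contact_force: [10.0, -0.9, -4.8]
grip_width: 0.0109
gripper_force: 58.7
t 16.775 tcp [0.5741 0.2343 0.0429] w 0.0109 gf 58.7 j [-0.92  0.7   0.6   1.86 -0.55  0.75 -0.16]
ROW [ 0.008 -0.001 -0.001] [ 0.2 55.5  1.4]
[10.00011645 -0.86905843 -4.82769796]
```

View pics/p4.png

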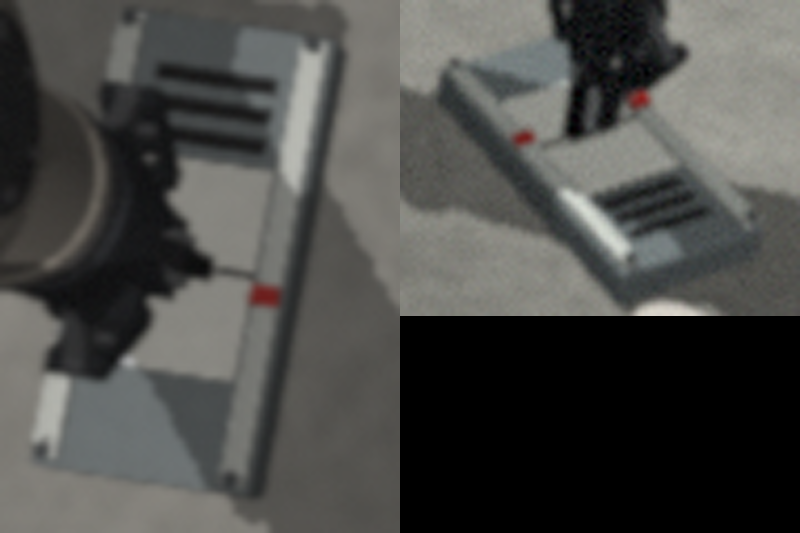

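In the top crop the pointer meets the clip's column at about (265,277), with the clip at (265,296), so it is a few mm short. I'll compute the remainder.

```bash
python3 - <<'E'
from h import *
X=np.array([np.cos(np.radians(-8.2)),np.sin(np.radians(-8.2))])
for n,(u0,v0,u1,v1),lineb in (("top",(120,170,210,290),[(120+x/4.444,170+y/4.444) for x,y in((222,270),(250,274))]),("scene",(385,180,480,255),[(385+x/4.21,180+y/4.21) for x,y in((140,146),(228,122))])):
    z=np.load(n+"4.npz");a,d=z["a"],z["d"];h=cv2.cvtColor(a,cv2.COLOR_RGB2HSV).astype(int)
    m=((h[:,:,0]<8)|(h[:,:,0]>172))&(h[:,:,1]>120); k=np.zeros_like(m);k[v0:v1,u0:u1]=1;m&=k
    N,L,st,ce=cv2.connectedComponentsWithStats(m.astype(np.uint8)); P=cloud(n,d)
    L_=[(ray(n,q,.032)[0,:2]@X).round(4) for q in lineb]
    for i in range(1,N):
        if st[i,4]>4:
            v,u=np.nonzero(L==i)
            print(n,ce[i].round(1),st[i],[(ray(n,ce[i],zz)[0,:2]@X).round(4) for zz in(.034,.038,.040)],"line",L_,np.median(P[v,u,2]))
E
```

```text
top [179.5 236.3] [177 235   6   4  19] [np.float64(0.5254), np.float64(0.525), np.float64(0.5248)] line [np.float64(0.5339), np.float64(0.534)] 0.039647356248985265
scene [441.5 202.7] [440 201   4   4  14] [np.float64(0.5231), np.float64(0.5269), np.float64(0.5288)] line [np.float64(0.5377), np.float64(0.541)] 0.03729878557318965
scene [414.  212.5] [413 212   3   2   6] [np.float64(0.5271), np.float64(0.5309), np.float64(0.5328)] line [np.float64(0.5377), np.float64(0.541)] 0.0382408543539291
```

```bash
python3 -m creep '0 0 0 0 -4 0 -1;0 0 0 0 -8 0 -1;0 0 0 0 -9.5 0 -1;0 0 0 0 -9.5 0 -1;0 0 0 0 -9.5 0 -1;0 0 0 0 -9.5 0 -1;0 0 0 0 -9.5 0 -1;0 0 0 0 -9.5 0 -1;0 0 0 0 -9.5 0 -1;0 0 0 0 -9.5 0 -1'
python3 - <<'E'
from h import *
go(.629,.2265,.042,-8.3)
for n in("top","scene"):
    a,d=save(n,f"{n}5.png"); np.savez(f"{n}5.npz",a=a,d=d)
    c=a[215:260,150:195] if n=="top" else a[190:235,400:455]
    cv2.imwrite(f"c{n}.png",cv2.resize(c[:,:,::-1],(360,360) if n=="top" else (440,360),interpolation=cv2.INTER_CUBIC))
cv2.imwrite("pics/p5.png",np.hstack([cv2.imread("ctop.png"),cv2.imread("cscene.png")]))
E
```

```text
clock: 18.12
tcp_pos: [0.5651, 0.2356, 0.0429]
orientation: [2.373, 2.05, 0.01]
contact_force: [12.1, -1.4, -5.1]
grip_width: 0.0112
gripper_force: 58.9
t 18.125 tcp [0.5651 0.2356 0.0429] w 0.0112 gf 58.9 j [-0.93  0.69  0.6   1.88 -0.55  0.74 -0.16]
ROW [ 0.009 -0.001 -0.001] [ 0.2 64.5  1.5]
```

View pics/p5.png

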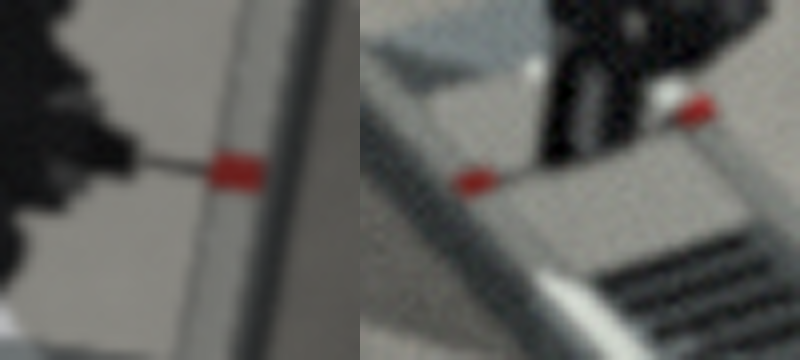

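The pointer runs straight into both red clips: clip at crop (237,173) in the top view, (475,183) and (697,110) in the scene view. The arm is still and the grip reads 59 N, so I'm handing in.

```bash
python3 -c "
from bench import r
print(r.hand_in())"
```

```text
the job is handed in; nothing more can be done
None
```

I handed the job in at about 18 s with both loose slats flat and square across the lower pair, about 69 mm between their centres, and the gripper still holding the shutter tab at the red marks; the hand-in gave no verdict.

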